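# Close the firebrick heat guard in front of the torch

### The job

The low firebrick guard in front of the torch is one brick short at its open end, the end without the corner. Take the loose full-length brick and butt it flush against that open end, standing on the bench in line with the row, so that the row runs on with no gap and no step; then let go. Leave the short offcut and the graphite paddle where they lie.

Things in the scene. Friction and masses are not known exactly. Their poses are not given: they have to be found in the camera images.
- end_brick: The loose full-length firebrick, buff, 50 mm thick (its x), 114 mm long (its y), 64 mm high (its z), about 0.2 kg, standing on the bench. Origin at the centre of its underside.
- guard: Fixed buff firebricks, each 50 x 114 mm, 64 mm high. Origin: on the bench at the middle of the foot of the 50 mm wide open end face; its +y points out of that face, away from the row. Two bricks in a row fill y -228 to 0, x -25 to +25 mm; a corner brick fills y -278 to -228, x -25 to +89 mm. A full-length brick tight against the open end and in line is centred at x 0, y +57 mm.
- offcut: A loose short piece of the same firebrick, 50 mm thick (its x), 70 mm long (its y), 64 mm high, standing on the bench. Origin at the centre of its underside. Not wanted; leave it alone.
- paddle: A loose black graphite paddle lying flat: blade 70 mm (its x) by 60 mm (its y), 12 mm thick, with a thin round handle reaching 160 mm from the origin along its +x. Origin at the centre of the blade's underside. Not wanted; leave it alone.
Things that resemble listed ones, but are neither listed nor needed, are in the scene too. What is shaped like the end_brick but blue, pink or yellow is not meant.

How it is judged:
At the end, for the whole second after the job is handed in: The full-length brick stands upright and at rest on the bench against the open end of the guard: gap under 10 mm along the row, side faces in line within 12 mm, turned less than 10 degrees from the row; the offcut is within 20 mm and the paddle within 30 mm of where they started (y of end_brick in the frame of guard between 0.047 and 0.067 m and x of end_brick in the frame of guard between -0.012 and 0.012 m and angle between the y axis of end_brick and the y axis of guard, either way round below 0.175 rad and angle between end_brick's own z axis and vertical below 0.1 rad and height (world z) of end_brick below 0.008 m and linear speed of end_brick below 0.02 m/s and distance of offcut from where it was at the start of the episode below 0.02 m and distance of paddle from where it was at the start of the episode below 0.03 m); the robot touches nothing.
It fails at once if the short offcut is moved by more than 20 mm (distance of offcut from where it was at the start of the episode above 0.02 m).
It fails at once if the graphite paddle is moved by more than 30 mm (distance of paddle from where it was at the start of the episode above 0.03 m).
It also fails if it takes over 37 s, if anything falls off the work surface, if the arm or the gripper's body presses on something with over 40 N, if the wrist force passes 120 N, or if a joint passes its speed limit or range.

### The arm

A 6-joint arm with a two-finger parallel gripper is mounted at the origin on the work surface. World frame = base frame: x ahead of the robot, y to its left, z up, the work surface at z = 0. Lengths are in m, angles in rad, forces in N, time in s.
With the tool pointing down it reaches from about 0.375 to 0.9 m from the base axis. Payload 3.1 kg.
Tool frame: the origin (TCP) lies on the centre line of the jaws, within the pads' length; the fingertips stand 19 mm ahead of it and the grasp point (between the pads) is the TCP; z points along the fingers, y is the line along which they close (so a half turn about z gives the same grasp; the last joint's range is limited). The gripper opens to 85 mm and grips with 20 to 120 N. Pads are 22 mm wide; open, the fingers measure 114 mm over their backs; the gripper's body (76 mm by 85 mm) begins 54 mm behind the grasp point. The pads swing forward as they close: fully open they stand 13 mm farther back than shut.
Start: joints at [-1.335, 0.527, 1.433, -0, 1.181, -0.178], TCP at [0.251, -0.572, 0.25] pointing down, gripper open.
Joint ranges: [-3.08, 3.08], [-0.75, 2.2], [0.22, 2.44], [-1.43, 4.57], [0, 2.65], [-2.85, 2.85]. Speed limits (rad/s): [2.79, 2.79, 3.14, 3.14, 3.14, 3.14].

### API

Orientations are given as a unit quaternion [x, y, z, w].
In Python, from station import manip gives the robot as it stands.
- The arm moves only by the tool servo_tool, never from a script. Its argument "rows" is a list that holds one entry, the list of rows, each a list of 7 numbers: the turn, a rotation vector about the tool's x, y, z in degrees, then the shift along the tool's x, y, z in m, then the gripper command: -1 is shut, 1 is fully open, values between are in proportion. In form: [[[wx, wy, wz, tx, ty, tz, jaw], ...]]. A call has 1 to 8 rows; each row shifts and turns the commanded pose from where the row before left it, along the tool's axes as they then stand; what a row does not reach is not made up. A row lasts 1/12 s, in which the tool goes at most 41.7 mm and 7.16 degrees, less where a joint would pass 70% of its speed; a pose out of reach is approached as far as the arm can. A call is refused whole if a number of a shift passes 0.0417 or a number of a turn 7.16, either way. A call with a gripper value outside its range is refused whole. The fingers move at their own pace and stop on an object; "squeeze" is the grip in N (left out, the last holds). Time passes only in rows, so rows that do not move let the fingers close. It gives the time, the measured TCP pose, the force, the opening and the grip force at its end, in the units of the state.
- manip.sense(): the state, without advancing time (a new reading comes with each control period).
- manip.snapshot(name): name is "side" or "top" or "wrist"; returns the picture (400x640x3 uint8, blue, green, red); there is no depth.
- manip.camera_info(name): a dict with "K" (3x3 intrinsics, pixels), "camera_from_world" (4x4, takes a point from world to camera coordinates). Camera axes: x right, y down, z forward; pixel columns grow to the right and rows downward; lengths in m; the calibration is good to about 2 mm. A picture is of the moment at which its call begins: read the wrist's pose just before it. camera_info takes no time and is no camera call; for the wrist camera it gives the pose at the moment of the call.
- manip.sign_off(): hands the job in; it is judged then, once.
The state is a dict: "t": time; "q": joint angles; "qd": joint speeds; "tau": joint torques, N m; "tcp_pos": TCP position; "tool_rot": TCP orientation; "force": force on the tool from outside, world axes, zero at the start; "ft_torque": the same for the moment, N m; "finger_gap": opening from 0.0 (shut) to 1.0 (fully open); "gripper_force": force on a finger pad.
Only numpy, scipy, OpenCV 4.12 (cv2) and the standard library are available. Lean on these libraries where they do the work, as an engineer would, in place of code of your own. Each camera call takes 0.05 s, during which the arm holds its last target. There are 200 camera calls.

## Working session

There is one attempt and no reset: what is moved stays moved. The work goes in short steps, Python scripts to look and compute and a tool call to move; the robot and the scene stay as the last step left them, time stands still between calls to the robot, and variables do not carry over. Pictures are saved under pics/ and viewed, at most 10 in all, crops included, and the job is handed in when it is done.

Besides the shell and the picture viewer there is one more tool, called after "Call:" by a JSON object that holds its "fn" and its "kwargs", one argument or row to a line. servo_tool: Moves the arm, as the interface text tells. Its arguments: {"type":"object","properties":{"rows":{"type":"array","items":{"type":"array","items":{"type":"array","items":{"type":"number"}}}},"squeeze":{"type":"number"}},"required":["rows"]}

```bash
mkdir -p pics; python3 - <<'E'
from station import manip
import cv2
for n in("top","side"):
    cv2.imwrite(f"pics/{n}0.png",manip.snapshot(n)); print(n,manip.camera_info(n))
s=manip.sense();print(s)
E
```

```text
top {'K': array([[410.70800077,   0.        , 323.88807657],
       [  0.        , 410.70800077, 199.88787712],
       [  0.        ,   0.        ,   1.        ]]), 'camera_from_world': array([[ 7.30400837e-03, -9.99973303e-01, -2.12075020e-04,
         2.41243828e-01],
       [-9.96513067e-01, -7.26110590e-03, -8.31202913e-02,
         5.73838155e-01],
       [ 8.31165324e-02,  8.18446833e-04, -9.96539499e-01,
         8.35396772e-01],
       [ 0.00000000e+00,  0.00000000e+00,  0.00000000e+00,
         1.00000000e+00]])}
side {'K': array([[434.28702298,   0.        , 317.02921631],
       [  0.        , 434.28702298, 190.65488382],
       [  0.        ,   0.        ,   1.        ]]), 'camera_from_world': array([[-0.71177459, -0.70238716, -0.00540494,  0.57292368],
       [-0.40144204,  0.41309755, -0.81743177,  0.15665447],
       [ 0.57638635, -0.57965739, -0.57600008,  0.67333983],
       [ 0.        ,  0.        ,  0.        ,  1.        ]])}
{'t': 0.1, 'q': array([-1.33551605e+00,  5.28381628e-01,  1.43377892e+00, -1.35312544e-05,
        1.18141677e+00, -1.78516698e-01]), 'qd': array([ 0.00041035, -0.00022549, -0.00310562, -0.00118539,  0.00193712,
        0.00144123]), 'tau': array([-1.88347694e-04, -4.43304920e+01, -1.78586125e+01, -2.26395791e-04,
        3.90158864e-03, -1.31349549e-05]), 'tcp_pos': array([ 0.25117421, -0.57163753,  0.24942476]), 'tool_rot': array([ 9.78671740e-01,  2.05427946e-01, -3.44144117e-05, -9.91752031e-04]), 'force': array([-0.44174617, -0.27621384, -0.61660947]), 'ft_torque': array([-0.02338363,  0.0003    , -0.02310262]), 'gripper_force': 0.0, 'finger_gap': 1.001423339115987}
```

View pics/top0.png

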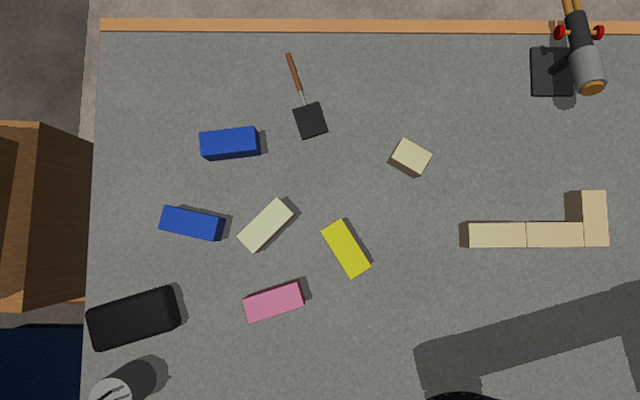

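View pics/side0.png

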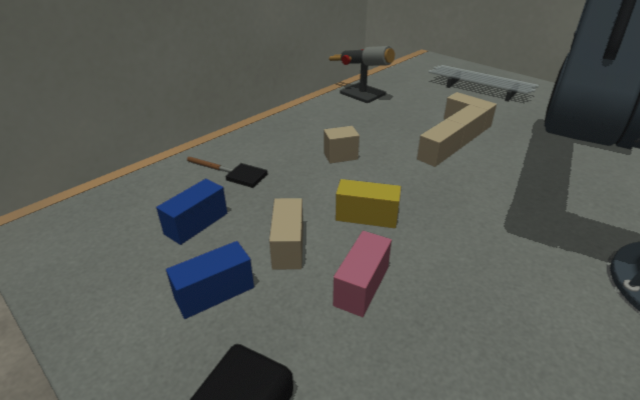

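Top view: the guard row lies at (460–610, 190–248), with its open end at about (468,235). The buff candidates are a long piece at (267,225) and a short one at (410,157). The blue, pink and yellow bricks are excluded by colour. The long buff one fits end_brick at about 60 px ≈ 114 mm; the short one is the offcut. I'll measure the top faces and confirm in a crop.

```bash
cat > h.py <<'E'
import numpy as np,cv2
from station import manip
def ray(ci,px,z):
    K=ci["K"];T=ci["camera_from_world"];R=T[:3,:3];c=-R.T@T[:3,3]
    p=cv2.undistortPoints(np.array([[px]],float),K,None)[0,0]
    d=R.T@np.array([p[0],p[1],1]); return c+d*(z-c[2])/d[2]
def faces(im,ci,vmin,z=.064,roi=None):
    hsv=cv2.cvtColor(im,cv2.COLOR_BGR2HSV)
    m=cv2.inRange(hsv,(12,30,vmin),(35,140,255))
    cs,_=cv2.findContours(m,cv2.RETR_EXTERNAL,cv2.CHAIN_APPROX_NONE)
    out=[]
    for c in cs:
        if cv2.contourArea(c)<300: continue
        w=np.array([ray(ci,p[0],z)[:2] for p in c])
        out.append((c,w))
    return out,hsv
E
python3 - <<'E'
from h import *
im=cv2.imread("pics/top0.png");ci=manip.camera_info("top")
hsv=cv2.cvtColor(im,cv2.COLOR_BGR2HSV)
for p in [(267,222),(247,243),(280,240),(410,155),(395,165),(495,235),(464,235),(555,235),(596,220),(300,260),(575,200)]: print(p,hsv[p[1],p[0]])
f,_=faces(im,ci,165)
for c,w in f:
    r=cv2.minAreaRect((w*1000).astype(np.float32)); print(cv2.boundingRect(c),r)
    ap=cv2.approxPolyDP(c,4,True)[:,0]; print([(tuple(int(v) for v in a),ray(ci,a,.064)[:2].round(3).tolist()) for a in ap])
a=cv2.resize(im[180:270,220:330],None,fx=5,fy=5,interpolation=cv2.INTER_CUBIC)
b=cv2.resize(im[180:270,455:505],None,fx=5,fy=5,interpolation=cv2.INTER_CUBIC)
cv2.imwrite("pics/crop.png",np.hstack([a,b])[:600,:800])
E
```

```text
(267, 222) [ 33  38 189]
(247, 243) [ 32  37 188]
(280, 240) [ 24  10 124]
(410, 155) [ 27  50 187]
(395, 165) [15 77 79]
(495, 235) [ 24  59 187]
(464, 235) [16 83 83]
(555, 235) [ 21  65 188]
(596, 220) [ 21  66 185]
(300, 260) [ 18  10 126]
(575, 200) [17 77 83]
(236, 197, 57, 56) ((518.4822387695312, 363.3020935058594), (47.96194076538086, 110.28805541992188), 45.6206169128418)
[((276, 197), [0.574, 0.341]), ((236, 236), [0.496, 0.419]), ((252, 252), [0.464, 0.387]), ((292, 214), [0.54, 0.309])]
(469, 190, 140, 58) ((535.1270751953125, -179.42124938964844), (111.27302551269531, 275.83538818359375), 0.966322124004364)
[((605, 190), [0.593, -0.316]), ((582, 190), [0.592, -0.27]), ((582, 223), [0.526, -0.267]), ((527, 223), [0.526, -0.158]), ((526, 234), [0.504, -0.155]), ((524, 223), [0.526, -0.152]), ((469, 223), [0.525, -0.043]), ((470, 247), [0.477, -0.044]), ((525, 246), [0.48, -0.153]), ((526, 236), [0.5, -0.155]), ((528, 246), [0.48, -0.159]), ((608, 245), [0.483, -0.317])]
(392, 137, 40, 37) ((660.430419921875, 69.80908966064453), (67.5789566040039, 48.20875930786133), 59.65069580078125)
[((403, 137), [0.697, 0.087]), ((392, 157), [0.656, 0.109]), ((420, 173), [0.624, 0.053]), ((431, 153), [0.665, 0.03])]
(589, 21, 51, 13) ((931.6267700195312, -352.04046630859375), (25.790464401245117, 103.90465545654297), 0.4119410514831543)
[((589, 21), [0.944, -0.3]), ((590, 28), [0.929, -0.302]), ((602, 24), [0.938, -0.327]), ((605, 32), [0.921, -0.332]), ((639, 33), [0.919, -0.402]), ((639, 21), [0.945, -0.404])]
(99, 18, 451, 15) ((931.9952392578125, 247.96316528320312), (26.767963409423828, 929.8369140625), 0.03763061389327049)
[((99, 27), [0.924, 0.713]), ((549, 32), [0.92, -0.217]), ((547, 20), [0.946, -0.214]), ((100, 18), [0.943, 0.712])]
```

View pics/crop.png

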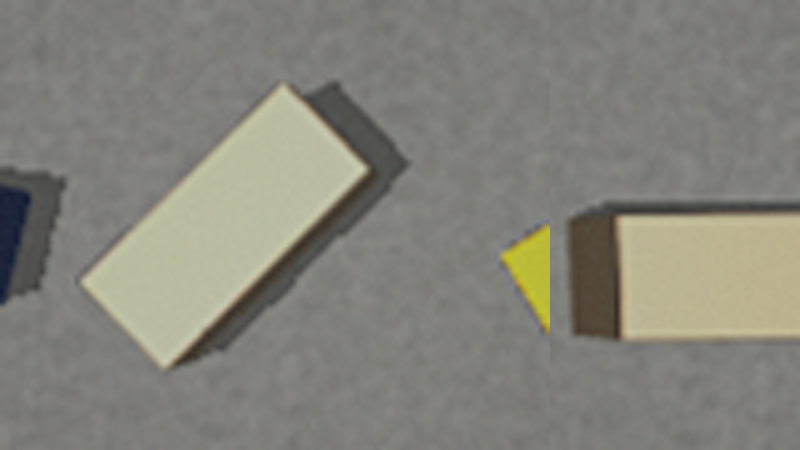

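Crop: this is the long buff brick (110 × 48 mm measured, no coloured tint like the decoys), with a clean dark shadow. The guard's open end face is at left, about (469,235).

Measured: brick centre (0.5185, 0.363), long axis 135.3°. Guard open end (0.501, -0.041), so the target centre is (0.501, 0.016). Now moving over to the brick.

Call:
{"fn": "servo_tool", "kwargs": {
  "rows": [
    [[0,0,0,0.0248,-0.03,0,1],[0,0,0,0.0248,-0.03,0,1],[0,0,0,0.0248,-0.03,0,1],[0,0,0,0.0248,-0.03,0,1],[0,0,0,0.0248,-0.03,0,1],[0,0,0,0.0248,-0.03,0,1],[0,0,0,0.0248,-0.03,0,1],[0,0,0,0.0248,-0.03,0,1]]
  ]
}}

```text
t: 0.77
tcp_pos: [0.3364, -0.2707, 0.2501]
tool_rot: [0.979, 0.205, -0.0, -0.0]
force: [0.3, -0.2, -0.1]
finger_gap: 1.0
gripper_force: 0.0
```

Call:
{"fn": "servo_tool", "kwargs": {
  "rows": [
    [[0,0,0,0.0248,-0.03,0,1],[0,0,0,0.0248,-0.03,0,1],[0,0,0,0.0248,-0.03,0,1],[0,0,0,0.0248,-0.03,0,1],[0,0,0,0.0248,-0.03,0,1],[0,0,0,0.0248,-0.03,0,1],[0,0,0,0.0248,-0.03,0,1],[0,0,0,0.0248,-0.03,0,1]]
  ]
}}

```text
t: 1.43
tcp_pos: [0.4215, 0.0288, 0.2503]
tool_rot: [0.979, 0.205, -0.0, -0.0]
force: [0.4, -1.0, -0.1]
finger_gap: 0.998
gripper_force: 0.0
```

Call:
{"fn": "servo_tool", "kwargs": {
  "rows": [
    [[0,0,0,0.0248,-0.03,0,1],[0,0,0,0.0248,-0.03,0,1],[0,0,0,0.0248,-0.03,0,1],[0,0,0,0.0248,-0.03,0,1],[0,0,0,0.0248,-0.03,0,1],[0,0,0,0.0248,-0.03,0,1],[0,0,0,0.0248,-0.03,0,1],[0,0,0,0.0248,-0.03,0,1]]
  ]
}}

```text
t: 2.1
tcp_pos: [0.5065, 0.3283, 0.2499]
tool_rot: [0.979, 0.206, -0.0, 0.0]
force: [0.4, -0.4, 1.1]
finger_gap: 0.998
gripper_force: 0.0
```

Call:
{"fn": "servo_tool", "kwargs": {
  "rows": [
    [[0,0,-7,0,0,0,1],[0,0,-7,0,0,0,1],[0,0,-7,0,0,0,1],[0,0,-7,0,0,0,1],[0,0,-7,0,0,0,1],[0,0,-7,0,0,0,1],[0,0,-7,0,0,0,1],[0,0,-7,0,0,0,1]]
  ]
}}

```text
t: 2.77
tcp_pos: [0.5064, 0.3262, 0.2497]
tool_rot: [0.766, 0.643, -0.001, -0.0]
force: [-0.1, 0.9, 0.1]
finger_gap: 1.005
gripper_force: 0.0
```

Call:
{"fn": "servo_tool", "kwargs": {
  "rows": [
    [[0,0,-7,0,0,0,1],[0,0,-7,0,0,0,1],[0,0,-7,0,0,0,1],[0,0,-7,0,0,0,1],[0,0,-7,0,0,0,1],[0,0,-7,0,0,0,1],[0,0,-7,0,0,0,1],[0,0,-6,0,0,0,1]]
  ]
}}

```text
t: 3.43
tcp_pos: [0.5064, 0.3262, 0.2498]
tool_rot: [0.382, 0.924, -0.0, -0.0]
force: [0.3, -1.1, 0.9]
finger_gap: 1.001
gripper_force: 0.0
```

Call:
{"fn": "servo_tool", "kwargs": {
  "rows": [
    [[0,0,0,0.009,0.0175,0,1],[0,0,0,0.009,0.0175,0,1],[0,0,0,0,0,0,1],[0,0,0,0,0,0,1]]
  ]
}}

```text
t: 3.77
tcp_pos: [0.5187, 0.3641, 0.2496]
tool_rot: [0.384, 0.923, -0.001, -0.0]
force: [0.0, -0.6, -0.1]
finger_gap: 0.996
gripper_force: 0.0
```

```bash
python3 - <<'E'
from h import *
s=manip.sense();ci=manip.camera_info("wrist");im=manip.snapshot("wrist");cv2.imwrite("pics/w1.png",im)
print(s["tcp_pos"],s["tool_rot"])
f,_=faces(im,ci,120)
for c,w in f:
    print(cv2.boundingRect(c),cv2.minAreaRect((w*1000).astype(np.float32)))
    ap=cv2.approxPolyDP(c,6,True)[:,0]; print([(a.tolist(),ray(ci,a,.064)[:2].round(4).tolist()) for a in ap])
E
```

```text
[0.51870215 0.36406789 0.24964253] [ 3.84445122e-01  9.23147642e-01 -5.43840134e-04 -2.90555480e-04]
(132, 376, 39, 24) ((562.18798828125, -11.919731140136719), (53.088783264160156, 41.65369415283203), 44.94842529296875)
[([170, 397], [0.5931, -0.0053]), ([158, 376], [0.5592, 0.0145]), ([141, 382], [0.5492, -0.0105]), ([132, 399], [0.5581, -0.0454]), ([141, 399], [0.5669, -0.0366]), ([138, 391], [0.5556, -0.0271])]
(0, 244, 195, 156) ((397.3585205078125, 16.081283569335938), (355.80224609375, 168.63546752929688), 79.29725646972656)
[([0, 396], [0.4263, -0.1691]), ([23, 399], [0.4514, -0.1519]), ([75, 330], [0.4408, 0.0037]), ([90, 322], [0.4476, 0.0278]), ([88, 312], [0.4378, 0.0393]), ([92, 320], [0.4477, 0.0323]), ([118, 309], [0.4615, 0.0692]), ([128, 322], [0.4811, 0.0613]), ([149, 318], [0.4962, 0.0848]), ([194, 270], [0.494, 0.1789]), ([180, 275], [0.4865, 0.1619]), ([182, 267], [0.4817, 0.1722]), ([164, 261], [0.4622, 0.164]), ([155, 270], [0.4617, 0.1467]), ([141, 255], [0.4389, 0.1518]), ([126, 269], [0.437, 0.1239]), ([125, 260], [0.4295, 0.1333]), ([113, 264], [0.4225, 0.1
[... 3973 characters left out ...]
, [0.7182, 0.4792]), ([521, 234], [0.7247, 0.4736]), ([509, 231], [0.7121, 0.4663]), ([473, 275], [0.7299, 0.4043]), ([455, 278], [0.7183, 0.3869]), ([473, 303], [0.7619, 0.3809]), ([476, 294], [0.7539, 0.3911]), ([487, 299], [0.7691, 0.3962]), ([480, 305], [0.7703, 0.3851]), ([493, 318], [0.7974, 0.3851]), ([545, 313], [0.8364, 0.4344]), ([558, 326], [0.8649, 0.4351]), ([639, 273], [0.8649, 0.5425]), ([639, 13], [0.6147, 0.6696]), ([630, 13], [0.609, 0.664]), ([639, 1], [0.6059, 0.674]), ([511, 0], [0.5253, 0.5951]), ([510, 7], [0.5292, 0.5914]), ([507, 0], [0.5228, 0.5926]), ([246, 0], [0.3596, 0.4306]), ([253, 4], [0.366, 0.4326]), ([244, 9], [0.3628, 0.424]), ([237, 0], [0.3539, 0.425])]
```

View pics/w1.png

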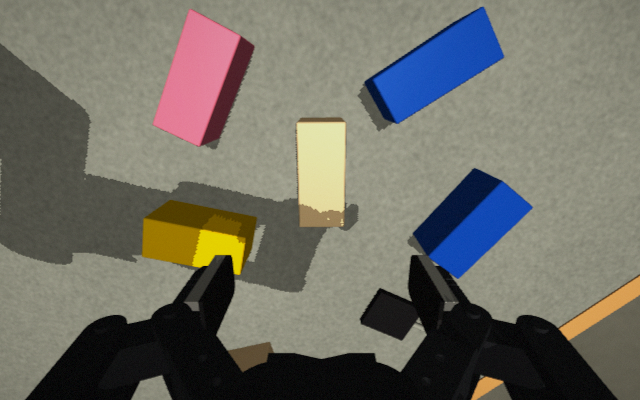

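Wrist view: the buff brick's top face spans (298–345, 122–227), upright in the picture between the fingers. The yellow brick at (200,235) lies clear of the finger path. I'll use the face's corners for a fine fix.

```bash
python3 - <<'E'
from h import *
ci=manip.camera_info("wrist")
P=np.array([ray(ci,p,.064)[:2] for p in[(298,122),(344.5,122),(345,227),(300,227)]]);print(P,P.mean(0))
for a,b in((0,1),(1,2),(2,3),(3,0)):
    d=P[b]-P[a];print(np.hypot(*d),np.degrees(np.arctan2(d[1],d[0])))
E
```

```text
[[0.46387305 0.38600595]
 [0.4965722  0.41846601]
 [0.57886919 0.34024424]
 [0.54349282 0.30506007]] [0.52070182 0.36244407]
0.046074826587797726 44.789764343076726
0.11354048080215144 -43.545696492976006
0.04989402289623212 -135.15606711532195
0.11354093661123515 134.5268048802592
```

Call:
{"fn": "servo_tool", "kwargs": {
  "rows": [
    [[0,0,0,-0.001,0,0.035,1],[0,0,0,0,0,0.04,1],[0,0,0,0,0,0.04,1],[0,0,0,0,0,0.04,1],[0,0,0,0,0,0.03,1],[0,0,0,0,0,0.015,1],[0,0,0,0,0,0.0075,1],[0,0,0,0,0,0,1]]
  ]
}}

```text
t: 4.48
tcp_pos: [0.5183, 0.3617, 0.0409]
tool_rot: [0.385, 0.923, -0.002, -0.002]
force: [1.1, 0.0, 0.1]
finger_gap: 0.999
gripper_force: 0.0
```

Call:
{"fn": "servo_tool", "kwargs": {
  "rows": [
    [[0,0,0,0,0,0,-1],[0,0,0,0,0,0,-1],[0,0,0,0,0,0,-1],[0,0,0,0,0,0,-1],[0,0,0,0,0,0,-1],[0,0,0,0,0,0,-1],[0,0,0,0,0,0,-1],[0,0,0,0,0,0,-1]]
  ],
  "squeeze": 40
}}

```text
t: 5.15
tcp_pos: [0.5207, 0.3634, 0.0448]
tool_rot: [0.385, 0.923, 0.001, 0.001]
force: [1.1, -0.3, 6.7]
finger_gap: 0.58
gripper_force: 43.7
```

Call:
{"fn": "servo_tool", "kwargs": {
  "rows": [
    [[0,0,0,0,0,-0.015,-1],[0,0,0,0,0,-0.03,-1],[0,0,0,0,0,-0.03,-1],[0,0,0,0,0,-0.025,-1],[0,0,3,0,0,0,-1],[0,0,6,0,0,0,-1],[0,0,6,0,0,0,-1],[0,0,6,0,0,0,-1]]
  ]
}}

```text
t: 5.82
tcp_pos: [0.5192, 0.363, 0.1431]
tool_rot: [0.549, 0.836, -0.0, -0.0]
force: [1.0, 0.2, -2.4]
finger_gap: 0.582
gripper_force: 43.0
```

Call:
{"fn": "servo_tool", "kwargs": {
  "rows": [
    [[0,0,6,0,0,0,-1],[0,0,6,0,0,0,-1],[0,0,6,0,0,0,-1],[0,0,5,0,0,0,-1],[0,0,0,0,0,0,-1],[0,0,0,0,0,0,-1]]
  ]
}}

```text
t: 6.32
tcp_pos: [0.5193, 0.363, 0.1427]
tool_rot: [0.702, 0.712, -0.0, -0.0]
force: [-0.3, 0.6, -1.9]
finger_gap: 0.582
gripper_force: 42.9
```

Call:
{"fn": "servo_tool", "kwargs": {
  "rows": [
    [[0,0,0,-0.02,-0.002,0,-1],[0,0,0,-0.037,-0.0025,0,-1],[0,0,0,-0.039,-0.0025,0,-1],[0,0,0,-0.039,-0.0025,0,-1],[0,0,0,-0.039,-0.0025,0,-1],[0,0,0,-0.039,-0.0025,0,-1],[0,0,0,-0.039,-0.0025,0,-1],[0,0,0,-0.037,-0.0025,0,-1]]
  ]
}}

```text
t: 6.98
tcp_pos: [0.5035, 0.072, 0.1431]
tool_rot: [0.702, 0.712, 0.0, 0.0]
force: [0.6, -0.5, -2.3]
finger_gap: 0.582
gripper_force: 42.9
```

Call:
{"fn": "servo_tool", "kwargs": {
  "rows": [
    [[0,0,0,-0.03,-0.002,0,-1],[0,0,0,-0.013,-0.0015,0,-1],[0,0,0,0,0,0,-1],[0,0,0,0,0,0.02,-1],[0,0,0,0,0,0.03,-1],[0,0,0,0,0,0.025,-1],[0,0,0,0,0,0.012,-1],[0,0,0,0,0,0,-1]]
  ]
}}

```text
t: 7.65
tcp_pos: [0.4992, 0.0319, 0.0535]
tool_rot: [0.702, 0.712, -0.001, -0.002]
force: [0.0, -0.5, -2.7]
finger_gap: 0.581
gripper_force: 42.7
```

```bash
python3 - <<'E'
from h import *
s=manip.sense();print(s["tcp_pos"],s["tool_rot"],s["force"])
im=manip.snapshot("top");sd=manip.snapshot("side")
cv2.imwrite("pics/p.png",np.vstack([cv2.resize(im[170:270,400:600],None,fx=3,fy=3),cv2.resize(sd[70:170,350:550],None,fx=3,fy=3)]))
E
```

```text
[0.49919152 0.03190432 0.05347217] [ 0.70198729  0.71218451 -0.00143817 -0.00223793] [ 0.02547265 -0.45213765 -2.66104318]
```

View pics/p.png

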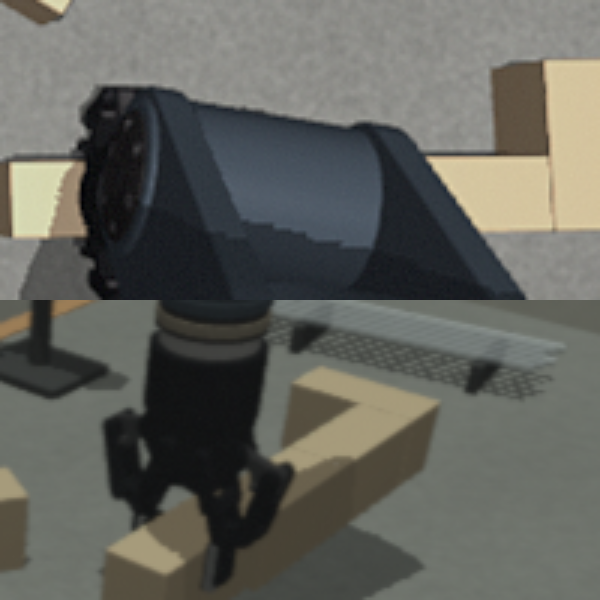

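The crops show the brick held in line just before the open end. Its far top edge is at top-view (403,236), and it looks slightly above bench. I'll compute the remaining offset from the edge pixels.

```bash
python3 - <<'E'
from h import *
ci=manip.camera_info("top")
for p in[(403.3,223.3),(403.3,249)]: print(ray(ci,p,.073)[:2].round(4))
for p in[(545,221.5),(545,246.8),(469,223),(469,247.5)]: print(ray(ci,p,.064)[:2].round(4))
# overhanging near end and guard edge in side view
im=manip.snapshot("top");g=cv2.cvtColor(im,cv2.COLOR_BGR2GRAY)
for c in (405,412,418): print(c,g[216:256,c].tolist())
for r in (230,242): print(r,g[r,396:412].tolist())
g0=cv2.cvtColor(cv2.imread("pics/top0.png"),cv2.COLOR_BGR2GRAY)
for c in (480,500,550): print(c,g0[216:256,c].tolist())
print(g0[235,460:476].tolist())
E
```

```text
[0.523  0.0892]
[0.4729 0.0896]
[ 0.5289 -0.1939]
[ 0.4789 -0.192 ]
[ 0.5248 -0.043 ]
[ 0.4764 -0.0419]
405 [143, 144, 147, 147, 111, 80, 78, 188, 226, 219, 219, 219, 218, 217, 218, 218, 218, 217, 216, 218, 216, 216, 216, 214, 215, 216, 215, 214, 215, 214, 214, 216, 154, 126, 140, 139, 142, 140, 138, 137]
412 [140, 142, 146, 149, 109, 76, 72, 187, 220, 211, 210, 211, 210, 211, 209, 207, 209, 211, 208, 210, 210, 211, 209, 209, 210, 209, 210, 208, 209, 211, 213, 214, 152, 125, 143, 145, 149, 124, 89, 79]
418 [143, 145, 147, 151, 110, 78, 81, 188, 218, 209, 210, 209, 209, 208, 209, 210, 210, 211, 210, 212, 214, 217, 218, 220, 189, 167, 170, 172, 148, 132, 136, 131, 101, 85, 88, 87, 85, 87, 89, 87]
230 [143, 147, 108, 78, 84, 84, 82, 87, 187, 218, 212, 211, 209, 210, 211, 210]
242 [139, 144, 118, 86, 83, 87, 82, 63, 169, 215, 214, 210, 211, 209, 209, 211]
480 [125, 126, 131, 134, 96, 67, 69, 163, 187, 180, 177, 180, 180, 179, 179, 179, 177, 177, 178, 179, 180, 178, 178, 178, 179, 177, 179, 179, 180, 178, 187, 154, 123, 121, 129, 133, 130, 130, 128, 125]
500 [130, 130, 126, 130, 99, 65, 101, 167, 183, 176, 177, 177, 178, 177, 177, 178, 176, 178, 179, 177, 179, 177, 176, 176, 177, 176, 176, 176, 178, 179, 185, 140, 116, 124, 125, 126, 127, 125, 126, 120]
550 [122, 122, 130, 137, 97, 49, 144, 178, 176, 175, 175, 173, 176, 172, 174, 173, 174, 174, 175, 174, 175, 174, 173, 173, 173, 172, 175, 174, 174, 178, 172, 138, 118, 119, 122, 124, 122, 120, 122, 122]
[69, 71, 71, 75, 72, 74, 73, 70, 66, 154, 185, 179, 180, 179, 180, 179]
```

```bash
python3 - <<'E'
from h import *
ci=manip.camera_info("top")
r=lambda p,z:ray(ci,p,z)[:2].round(4)
print("brick mid-end",r((403.6,235.4),.073),r((403.6,222.6),.073),r((403.6,248.2),.073))
print("guard",r((468.7,235),.064),r((480,234.85),.064),r((550,234.2),.064))
E
```

```text
brick mid-end [0.4993 0.0888] [0.5244 0.0886] [0.4744 0.089 ]
guard [ 0.501  -0.0418] [ 0.5015 -0.0642] [ 0.5038 -0.2029]
```

Call:
{"fn": "servo_tool", "kwargs": {
  "rows": [
    [[0,0,0,0,0,0.004,-1],[0,0,0,0,0,0.003,-1],[0,0,0,-0.005,0,0,-1],[0,0,0,-0.005,0,0,-1],[0,0,0,-0.003,0,0,-1],[0,0,0,0,0,0,-1],[0,0,0,0,0,0,-1]]
  ]
}}

```text
t: 8.38
tcp_pos: [0.5011, 0.0173, 0.049]
tool_rot: [0.703, 0.711, 0.0, 0.0]
force: [0.4, -0.6, -2.4]
finger_gap: 0.579
gripper_force: 42.8
```

Call:
{"fn": "servo_tool", "kwargs": {
  "rows": [
    [[0,0,0,-0.001,0,0,-1],[0,0,0,-0.001,0,0,-1],[0,0,0,0,0,0,-1],[0,0,0,0,0,0,-1]]
  ]
}}

```text
t: 8.72
tcp_pos: [0.501, 0.0158, 0.0488]
tool_rot: [0.703, 0.711, 0.0, 0.0]
force: [-0.3, 0.6, -2.5]
finger_gap: 0.578
gripper_force: 42.8
```

Call:
{"fn": "servo_tool", "kwargs": {
  "rows": [
    [[0,0,0,-0.001,0,0.001,-1],[0,0,0,-0.001,0,0.001,-1],[0,0,0,0,0,0,-1],[0,0,0,0,0,0,-1]]
  ]
}}

```text
t: 9.05
tcp_pos: [0.5009, 0.0147, 0.0469]
tool_rot: [0.703, 0.712, 0.0, -0.0]
force: [0.7, 4.4, -0.2]
finger_gap: 0.583
gripper_force: 43.1
```

Call:
{"fn": "servo_tool", "kwargs": {
  "rows": [
    [[0,0,0,-0.001,0,0,-1],[0,0,0,0,0,0.001,-1],[0,0,0,0,0,0,-1],[0,0,0,0,0,0,-1]]
  ]
}}

```text
t: 9.38
tcp_pos: [0.5009, 0.0147, 0.0461]
tool_rot: [0.703, 0.712, 0.001, -0.001]
force: [0.5, 10.0, 1.5]
finger_gap: 0.582
gripper_force: 43.4
```

Contact with the guard shows as 10 N along the row. I'll ease the push and settle onto the bench.

Call:
{"fn": "servo_tool", "kwargs": {
  "rows": [
    [[0,0,0,0.001,0,0,-1],[0,0,0,0,0,0.001,-1],[0,0,0,0,0,0.001,-1],[0,0,0,0,0,0,-1],[0,0,0,0,0,0,-1]]
  ]
}}

```text
t: 9.8
tcp_pos: [0.5009, 0.0147, 0.0448]
tool_rot: [0.703, 0.712, 0.0, -0.0]
force: [-1.2, 7.7, 8.5]
finger_gap: 0.583
gripper_force: 44.1
```

Call:
{"fn": "servo_tool", "kwargs": {
  "rows": [
    [[0,0,0,0,0,0,0.3],[0,0,0,0,0,0,0.5],[0,0,0,0,0,0,0.8],[0,0,0,0,0,0,1],[0,0,0,0,0,0,1],[0,0,0,0,0,0,1],[0,0,0,0,0,0,1],[0,0,0,0,0,0,1]]
  ]
}}

```text
t: 10.47
tcp_pos: [0.501, 0.0137, 0.0437]
tool_rot: [0.703, 0.711, -0.0, -0.0]
force: [0.3, -0.5, -0.4]
finger_gap: 1.004
gripper_force: 0.0
```

Call:
{"fn": "servo_tool", "kwargs": {
  "rows": [
    [[0,0,0,0,0,-0.01,1],[0,0,0,0,0,-0.03,1],[0,0,0,0,0,-0.04,1],[0,0,0,0,0,-0.04,1],[0,0,0,0,0,-0.04,1],[0,0,0,0,0,-0.03,1],[0,0,0,0,0,0,1]]
  ]
}}

```text
t: 11.05
tcp_pos: [0.5047, 0.0133, 0.2409]
tool_rot: [0.703, 0.712, 0.004, 0.006]
force: [0.8, -0.6, 0.2]
finger_gap: 0.998
gripper_force: 0.0
```

Call:
{"fn": "servo_tool", "kwargs": {
  "rows": [
    [[0,0,0,0.02,0,0,1],[0,0,0,0.04,0,0,1],[0,0,0,0.04,0,0,1],[0,0,0,0.04,0,0,1],[0,0,0,0.04,0,0,1],[0,0,0,0.04,0,0,1],[0,0,0,0.04,0,0,1],[0,0,0,0,0,0,1]]
  ]
}}

```text
t: 11.72
tcp_pos: [0.4968, 0.2802, 0.2339]
tool_rot: [0.7, 0.714, 0.002, -0.001]
force: [1.0, -1.8, -0.8]
finger_gap: 1.001
gripper_force: 0.0
```

```bash
python3 - <<'E'
from h import *
ci=manip.camera_info("top");im=manip.snapshot("top");sd=manip.snapshot("side")
cv2.imwrite("pics/f.png",np.vstack([cv2.resize(im[120:270,380:620],None,fx=2.5,fy=2),cv2.resize(sd[70:190,310:550],None,fx=2.5,fy=2)]))
f,_=faces(im,ci,165)
for c,w in f:
    if cv2.boundingRect(c)[1]>100: print(cv2.boundingRect(c),cv2.minAreaRect((w*1000).astype(np.float32)))
E
```

```text
(411, 190, 199, 59) ((531.3695068359375, -122.80886840820312), (112.335205078125, 393.7089538574219), 1.8407601118087769)
(392, 137, 41, 37) ((660.427001953125, 69.53011322021484), (68.8721694946289, 49.07181930541992), 59.651519775390625)
```

View pics/f.png

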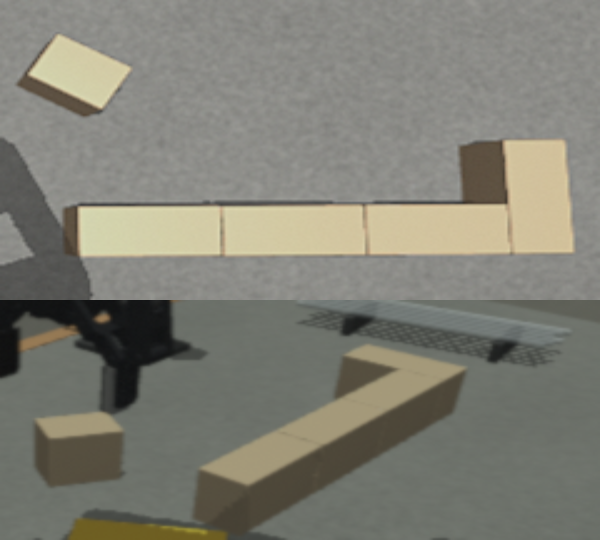

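The final views show the brick flush with the row. Top-crop joints are at x≈222 and 366, both equally tight, and there is no step. The row now measures 394 mm against 278 + 114 = 392 mm. The offcut has not moved, and the paddle was never approached. Handing in.

```bash
python3 -c "
from station import manip
print(manip.sign_off())"
```

```text
the job is handed in; nothing more can be done
None
```

The loose full-length brick stands tight and in line against the guard's open end, released and clear of the gripper; the offcut has not moved, the paddle was never approached, and the job is handed in (no verdict was returned).

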